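Set an offcut on the sawing board for a 30 mm cut

TASK

Set up the flat plywood offcut on the sawing board for sawing 30 mm off its left end: push it flush against the fence at the far side of the board, and slide it along until its left end overhangs the board's left edge by 30 mm. Only push it, with closed fingertips or the outside of the fingers, keeping it flat on the board: do not grip it or lift it. Leave the small block on the board and everything round about where they are.

Things in the scene. Friction and masses are not known exactly. Their poses are not given: they have to be found in the camera images.
- saw_board: Fixed sawing board: red-brown plate 220 (x) by 320 mm (y), top surface 30 mm above the bench; origin at the centre of its underside. x points away from the robot (turned 1 to 24 degrees to the left), y to the left. The fence, a lighter bar on the far side, 30 mm wide, 18 mm high above the plate, has its near face at x = +80 mm, y from -160 to +140 mm. Left edge at y = +160 mm; other sides are open.
- left_edge (a point): Middle of the sawing board's left edge, on the top surface (in the board's frame x 0, y +160, z +30 mm); axes as the board's.
- work: The work: loose flat plywood offcut, wider and thinner than the small block, 70 mm (x) by 120 mm (y) by 12 mm thick, about 50 g; a sloping finger back can wedge its edge up. Origin at the centre of its underside; y runs along it to its left end. Starts 10 to 65 mm clear of the fence, turned up to 17 degrees from it, its left end about 100 to 150 mm inside the left edge.
- work_left_end (a point): Middle of the left end of the work (0, +60, 0 mm in its frame), on its underside; axes as the work's.
- small_block: Bystander: loose block of plain board, 50 mm (x) by 80 mm (y) by 18 mm high, lying on the sawing board near its left front corner. Origin at the centre of its underside. Leave it.
- tape: Bystander: yellow and black tape measure, 66 by 84 by 44 mm, on the bench to the left of the board. Leave it.
- roll: Bystander: roll of cream masking tape, 96 mm across, 24 mm high, on the bench to the left. Leave it.
- chisel: Bystander: bench chisel, 276 mm long, on the bench to the right of the board. Leave it.
- block: Bystander: timber block 60 by 100 by 28 mm on the bench to the right. Leave it.

How it is judged (in metres and radians):
At the end, for the whole second after the job is handed in: The work lies flat and still on the sawing board, its far long side against the fence (within 4 mm and 0.05 rad), its left end 24 to 36 mm beyond the board's left edge (y of work_left_end in the frame of left_edge between 0.024 and 0.036 m and x of work in the frame of saw_board between 0.041 and 0.049 m and angle between the y axis of work and the y axis of saw_board, either way round below 0.05 rad and z of work in the frame of saw_board between 0.027 and 0.033 m and linear speed of work below 0.01 m/s); the robot touches nothing.
It fails at once if the work is lifted more than 8 mm off the board or tipped more than 0.2 rad (z of work in the frame of saw_board above 0.038 m or angle between work's own z axis and vertical above 0.2 rad).
It fails at once if the small block on the board is moved by more than 15 mm (distance of small_block from where it was at the start of the episode above 0.015 m).
It fails at once if the tape measure, tape roll, chisel or thick block is moved by more than 15 mm (distance of any of tape, chisel, roll, block from where it was at the start of the episode above 0.015 m).
It also fails if it takes over 64 s, if anything falls off the work surface, if the arm or the gripper's body presses on something with over 40 N, if the wrist force passes 120 N, or if a joint passes its speed limit or range.

ROBOT

A 6-joint arm with a two-finger parallel gripper is mounted at the origin on a cart in front of the work surface, level with it; the furniture and walls round the work are solid. World frame = base frame: x ahead of the robot, y to its left, z up, the work surface at z = 0. Lengths are in m, angles in degrees, forces in N, time in s.
With the tool pointing down it reaches from about 0.3 to 0.75 m from the base axis. Payload 8.5 kg.
Tool frame: the origin (TCP) lies on the centre line of the jaws, within the pads' length; the fingertips stand 17 mm ahead of it and the grasp point (between the pads) lies 2 mm behind it (env.tcp_to_tips is the distance from the TCP to the fingertips, in m); z points along the fingers, y is the line along which they close (so a half turn about z gives the same grasp; the last joint's range is limited). The gripper opens to 85 mm and grips with 20 to 120 N. Pads are 22 mm wide; open, the fingers measure 114 mm over their backs; the gripper's body (76 mm by 85 mm) begins 54 mm behind the grasp point. The pads swing forward as they close: fully open they stand 13 mm farther back than shut.
Start: joints at [64.498, 21.807, 74.336, -0, 83.858, -12.336], TCP at [0.125, 0.536, 0.248] pointing down, gripper open.
Joint ranges: [-178.18, 178.18], [-50.72, 133.34], [12.68, 142.11], [-81.47, 261.47], [9.98, 163.14], [-165.26, 165.26]. Speed limits (degrees/s): [136.94, 136.94, 180, 180, 180, 180].

INTERFACE

Orientations are given as a 3x3 rotation matrix whose columns are the frame's x, y, z axes.
In Python, from rig import env gives the robot as it stands. The module is installed in compiled form; this text tells all that it offers.
- The arm moves only by the shell command python3 -m pendant 'ROWS' [FORCE]. ROWS is JSON, a list of rows, each a list of 7 numbers: the opening, from 0 (shut) to 1 (fully open), then the shift along the tool's x, y, z in m, then the turn, a rotation vector about the tool's x, y, z in rad. A call has 1 to 5 rows; each row is the pose to reach, as a shift and turn from the pose commanded when the call began, along the tool's axes at that moment; what a row does not reach only later rows make up. A row lasts 1/8 s, in which the tool goes at most 62.5 mm and 10.7 degrees, less where a joint would pass 70% of its speed; a pose out of reach is approached as far as the arm can. A call with a gripper value outside its range is refused whole. The fingers move at their own pace and stop on an object; FORCE is the grip in N (left out, the last holds). Time passes only in rows, so rows that repeat a pose let the fingers close. It gives the time, the measured TCP pose, the force, the opening and the grip force at its end, in the units of the state.
- env.observe(): the state, without advancing time (a new reading comes with each control period).
- env.get_image(name): name is "scene" or "top"; returns a dict with "image" (480x640x3 uint8, blue, green, red), "fx", "fy", "cx", "cy" (pixels), "k1" (the pictures are not rectified: a ray, as slopes to the right and down, at radius r is drawn at 1 + k1 r^2 times it, then the intrinsics apply), "pose" (4x4, takes a point from camera to world coordinates). Camera axes: x right, y up, looking along -z (the intrinsics and any distortion apply to the point x, -y, -z); pixel columns grow to the right and rows downward; lengths in m; the calibration is good to about 2 mm. A picture is of the moment at which its call begins. There is no depth.
- env.close_job(): hands the job in; it is judged then, once.
Trained networks look in the newest picture that a camera, given by its name, has taken for a name from the list of things; names that differ only in an ending like _2 or _b are one class to them, and where a whole thing is asked for, a point or a joint stands for the part that bears it (a point fixed in the world has none). Each returns a list of dicts, best first, with "conf" (0 to 1); they miss things now and then, are a little off and sometimes report something else, mostly with a low value. They report only what shows in the picture. A call takes as long as a camera call.
- env.find_in(camera, thing): "bbox" ([centre column, centre row, width, height] in pixels, round what is visible of it).
- env.trace(camera, thing): "mask" (480x640 bool, what is visible of it) and "bbox" ([centre column, centre row, width, height] in pixels, round what is visible of it).
- env.tip_of(camera, thing): "centre" ([column, row] in pixels: a listed point, or the origin of a listed thing).
The state is a dict: "time_s": time; "q": joint angles; "qvel": joint speeds; "joint_efforts": joint torques, N m; "position": TCP position; "tool_rot": TCP orientation; "ft_force": force on the tool from outside, world axes, zero at the start; "wrist_torque": the same for the moment, N m; "grip_width": finger opening in m; "gripper_force": force on a finger pad.
Only numpy, scipy, OpenCV 4.12 (cv2) and the standard library are available. Lean on these libraries where they do the work, as an engineer would, in place of code of your own. Each camera call takes 0.05 s, during which the arm holds its last target. There are 200 camera calls.

## Working session

There is one attempt and no reset: what is moved stays moved. The work goes in short steps, Python scripts to look and compute and a shell command to move; the robot and the scene stay as the last step left them, time stands still between calls to the robot, and variables do not carry over. Pictures are saved under pics/ and viewed, at most 10 in all, crops included, and the job is handed in when it is done.

```bash
mkdir -p pics; cat > h.py <<'E'
import numpy as np, cv2
from rig import env
def ray(im,px):
    x=(px[0]-im["cx"])/im["fx"]; y=(px[1]-im["cy"])/im["fy"]
    rd=np.hypot(x,y); r=rd
    for _ in range(20): r=rd/(1+im["k1"]*r*r)
    s=r/rd if rd>0 else 1
    P=np.array(im["pose"]); return P[:3,3],P[:3,:3]@np.array([x*s,-y*s,-1])
def at(im,px,z):
    o,d=ray(im,px); return (o+d*(z-o[2])/d[2])
def proj(im,p):
    P=np.array(im["pose"]); c=P[:3,:3].T@(np.asarray(p)-P[:3,3]); x=c[0]/-c[2]; y=-c[1]/-c[2]
    k=1+im["k1"]*(x*x+y*y); return np.array([im["fx"]*x*k+im["cx"],im["fy"]*y*k+im["cy"]])
def rect(im,mask,z):
    c=max(cv2.findContours(mask.astype(np.uint8),0,1)[0],key=cv2.contourArea)[:,0]
    w=np.array([at(im,p,z)[:2] for p in c])
    return cv2.minAreaRect((w*1000).astype(np.float32))
E
python3 - <<'E'
from h import *
for cam in("top","scene"):
    im=env.get_image(cam); cv2.imwrite(f"pics/{cam}0.png",im["image"])
    print(cam,np.round(im["pose"],3).tolist(),im["fx"],im["k1"])
    for t,z in(("saw_board",.03),("work",.042),("small_block",.048),("tape",.044),("roll",.024),("chisel",.01),("block",.028)):
        for r in env.trace(cam,t)[:2]:
            q=rect(im,r["mask"],z); print(t,round(r["conf"],2),np.round(r["bbox"]),np.round(q[0],1),np.round(q[1],1),round(q[2],1))
s=env.observe();print(s["time_s"],s["position"],np.round(s["tool_rot"],3).tolist(),s["grip_width"])
E
```

```text
top [[0.001, 0.988, -0.153, 0.354], [-1.0, -0.001, -0.01, -0.082], [-0.01, 0.153, 0.988, 1.429], [0.0, 0.0, 0.0, 1.0]] 510.70225109521226 -0.04689716791809493
saw_board 0.97 [311. 231. 116.  81.] [580.5 -12.2] [228.5 325.8] 1.5
work 0.46 [310. 231. 112.  83.] [577.7 -12.4] [223.7 317.2] 2.2
small_block 0.84 [266. 261.  29.  25.] [493.6 100. ] [50.8 79.6] 5.2
tape 0.75 [194. 273.  34.  29.] [462.1 295.1] [77.3 67.1] 57.4
roll 0.85 [188. 226.  37.  34.] [591.6 326.7] [103.5  93.8] 64.0
chisel 0.77 [472. 238.  96.   9.] [ 561.9 -467.1] [ 27.3 276. ] 2.1
block 0.56 [430. 195.  38.  29.] [ 679.5 -349. ] [102.3  64.3] 77.1
scene [[0.895, 0.209, -0.393, 0.09], [-0.444, 0.468, -0.764, -1.004], [0.025, 0.859, 0.512, 0.695], [0.0, 0.0, 0.0, 1.0]] 454.73880591530417 0.022762325095347105
saw_board 0.62 [316. 251. 122.  77.] [582.1 -22.5] [248.9 351.5] 2.3
work 0.58 [315. 239.  40.  25.] [577.5 -28.2] [ 78.6 134.5] 5.9
small_block 0.74 [314. 238.  46.  21.] [572.6 -37.2] [ 77.3 131.9] 5.7
small_block 0.6 [274. 231.  25.  18.] [491.5  82.7] [ 58.9 103.7] 5.1
tape 0.68 [241. 209.  24.  15.] [448.9 247.8] [131.8  72. ] 70.9
roll 0.87 [274. 200.  31.  21.] [584.4 303.1] [131.9  91.3] 67.1
chisel 0.73 [402. 356.  89. 100.] [ 566.1 -459.9] [ 34.7 286.5] 2.6
block 0.58 [414. 308.  40.  38.] [ 672.1 -362.7] [126.6  78.7] 78.5
block 0.46 [272. 229.  27.  21.] [503.7 118.7] [ 60.7 108. ] 5.1
0.8 [0.12529566 0.53551281 0.2483306 ] [[-0.974, 0.228, 0.0], [0.228, 0.974, -0.0], [-0.0, 0.0, -1.0]] 0.08559538015444625
```

View pics/top0.png

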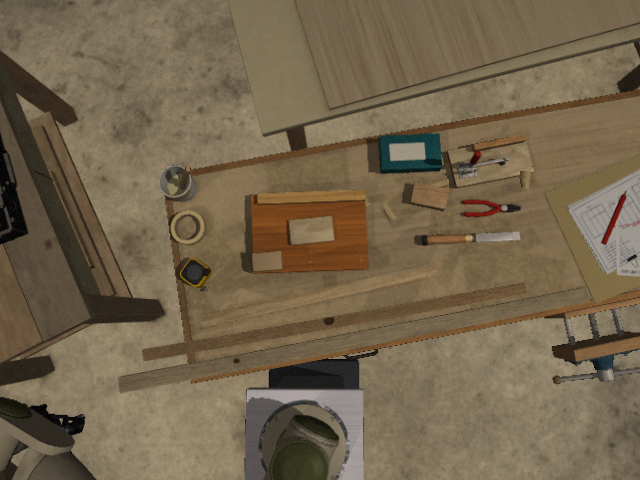

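View pics/scene0.png

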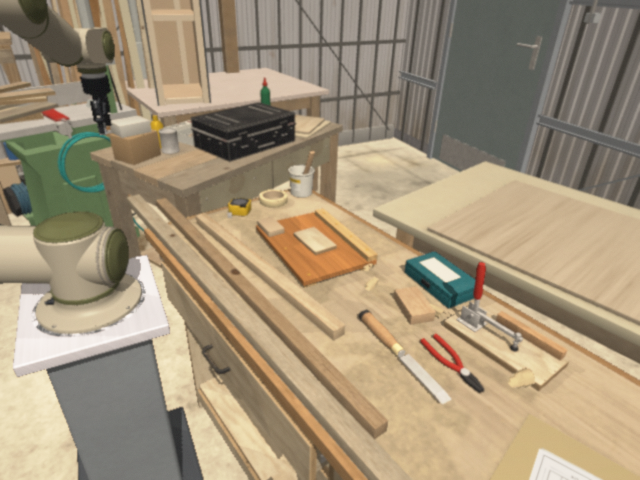

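The top view shows the board at about (252–368, 192–272), with the fence on its far side (row ~198). The work is at (312, 230) and the small block at (267, 261). The scene view agrees, with the work at (315, 239). The networks confuse the work with other things, so I'll fit box silhouettes to colour masks.

```bash
cat >> h.py <<'E'
from scipy.optimize import minimize
S=6
def win(im,x0,y0,w,h): return cv2.resize(im[y0:y0+h,x0:x0+w],None,fx=S,fy=S,interpolation=cv2.INTER_CUBIC)
def box(p,bx):  # bx: x0,x1,y0,y1,z0,z1 in frame at p=(x,y,deg)
    a=np.radians(p[2]);c,s=np.cos(a),np.sin(a)
    return [(p[0]+c*x-s*y,p[1]+s*x+c*y,z) for x in bx[:2] for y in bx[2:4] for z in bx[4:]]
def sil(im,p,boxes,o,shape):
    m=np.zeros(shape,np.uint8)
    for b in boxes:
        q=np.array([(proj(im,v)-o+.5)*S-.5 for v in box(p,b)],np.float32)
        cv2.fillConvexPoly(m,np.round(cv2.convexHull(q)*16).astype(np.int32),1,shift=4)
    return m>0
def fit(im,mask,p0,boxes,o):
    f=lambda p:1-(lambda m:(m&mask).sum()/(m|mask).sum())(sil(im,p,boxes,o,mask.shape))
    p=p0
    for d in(.015,.004):
        sx=np.array([p,p+[d,0,0],p+[0,d,0],p+[0,0,d*600]] if 0 else [np.add(p,e) for e in([0,0,0],[d,0,0],[0,d,0],[0,0,d*500])])
        r=minimize(f,p,method="Nelder-Mead",options=dict(initial_simplex=sx,xatol=1e-4,fatol=1e-5,maxiter=200)); p=r.x
    return p,r.fun
BOARD=[(-.11,.11,-.16,.16,0,.03),(.08,.11,-.16,.14,.03,.048)]
WORK=[(-.035,.035,-.06,.06,.03,.042)]
BLK=[(-.025,.025,-.04,.04,.03,.048)]
WIN={"top":(235,175,150,110),"scene":(245,195,145,100)}
def masks(cam,img):
    x0,y0,w,h=WIN[cam]; b=win(img,x0,y0,w,h); hsv=cv2.cvtColor(b,cv2.COLOR_BGR2HSV)
    return b,hsv
E
python3 - <<'E'
from h import *
for cam in("top","scene"):
    im=env.get_image(cam); x0,y0,w,h=WIN[cam]; b,hsv=masks(cam,im["image"])
    pts={"top":dict(red=(340,255),red2=(280,245),work=(312,230),blk=(267,261),fence=(310,198),bench=(400,255)),"scene":dict(red=(340,260),red2=(290,250),work=(315,239),blk=(272,229),fence=(345,235),bench=(370,290))}[cam]
    for k,(x,y) in pts.items(): print(cam,k,hsv[int((y-y0)*S),int((x-x0)*S)])
    bm=[r for r in env.trace(cam,"saw_board")][0]["mask"]
    m=win(bm.astype(np.uint8)*255,x0,y0,w,h)>127
    p,e=fit(im,m,[.58,-.012,2.],BOARD,(x0,y0)); print(cam,"board",p,e)
    for bx,col in((BOARD,(255,255,0)),):
        for q in bx:
            s=sil(im,p,[q],(x0,y0),m.shape).astype(np.uint8); cv2.drawContours(b,cv2.findContours(s,0,2)[0],-1,col,1)
    cv2.imwrite(f"pics/{cam}1.png",cv2.resize(b,None,fx=.85,fy=.85))
E
```

```text
top red [ 13 191 108]
top red2 [ 13 194 108]
top work [ 18  98 133]
top blk [ 16 108 125]
top fence [ 17 151 144]Traceback (most recent call last):
  File "<stdin>", line 5, in <module>
IndexError: index 990 is out of bounds for axis 1 with size 900
```

```bash
cat >> h.py <<'E'
SEED={"top":dict(work=(312,230),blk=(267,261)),"scene":dict(work=(315,239),blk=(272,229))}
def comp(hsv,o,seed,th=145):
    m=cv2.GaussianBlur(hsv[...,1],(5,5),0)<th
    l=cv2.connectedComponents(m.astype(np.uint8))[1]; return l==l[int((seed[1]-o[1])*S),int((seed[0]-o[0])*S)]
def draw(b,im,p,boxes,o,col):
    for q in boxes:
        s=sil(im,p,[q],o,b.shape[:2]).astype(np.uint8); cv2.drawContours(b,cv2.findContours(s,0,2)[0],-1,col,1)
E
python3 - <<'E'
from h import *
for cam in("top","scene"):
    im=env.get_image(cam); o=x0,y0,w,h=WIN[cam]; o=np.array(o[:2]); b,hsv=masks(cam,im["image"])
    m=win(env.trace(cam,"saw_board")[0]["mask"].astype(np.uint8)*255,x0,y0,w,h)>127
    p,e=fit(im,m,[.58,-.012,2.],BOARD,o); print(cam,"board",p,e); draw(b,im,p,BOARD,o,(255,255,0))
    m=comp(hsv,o,SEED[cam]["work"]); print(m.sum()/36)
    p,e=fit(im,m,[.575,-.03,4.],WORK,o); print(cam,"work",p,e); draw(b,im,p,WORK,o,(0,255,0))
    m=win(env.trace(cam,"small_block")[0 if cam=="top" else 1]["mask"].astype(np.uint8)*255,x0,y0,w,h)>127
    p,e=fit(im,m,[.493,.1,4.],BLK,o); print(cam,"blk",p,e); draw(b,im,p,BLK,o,(255,0,255))
    cv2.imwrite(f"pics/{cam}1.png",cv2.resize(b,None,fx=.85,fy=.85))
E
```

```text
top board [ 0.57866199 -0.01356067  2.19194216] 0.18988342985795326
1123.111111111111
top work [ 0.57969404 -0.01955329  5.78687705] 0.020461418398205033
top blk [0.49507344 0.10030396 6.77093279] 0.09257203532989045
scene board [ 5.84460714e-01 -1.90795741e-03  2.62951067e+00] 0.22349159848110245
728.1111111111111
scene work [ 0.58274368 -0.01667805  5.84079018] 0.027704836929634324Traceback (most recent call last):
  File "<stdin>", line 8, in <module>
IndexError: list index out of range
```

View pics/top1.png

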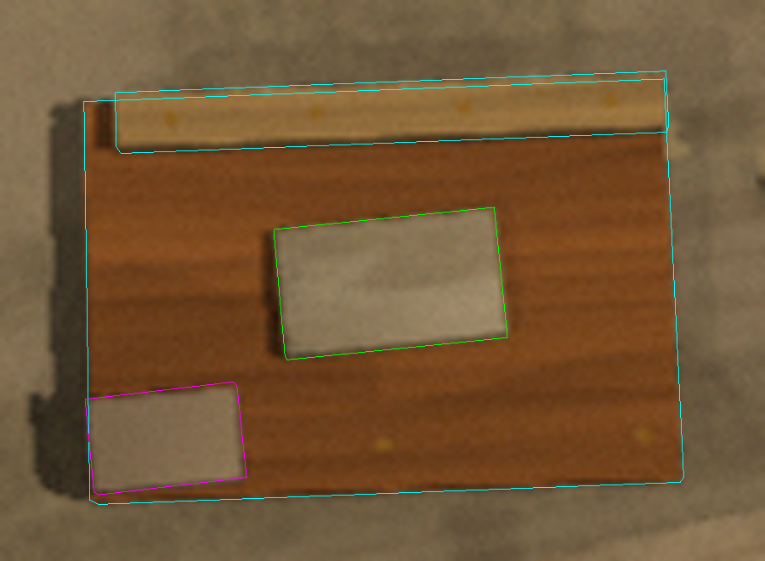

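The top view fit is tight: work (green) at about (.580, -.020), 5.8°, and board at about (.579, -.014), 2.2°. The sizes match those given, and the work's left end is about 106 mm inside the edge. The plan is to push the work to the fence first and then slide it left. I'm moving now.

```bash
cat > go.py <<'E'
# target in board frame: x y z(world, TCP) yaw of tool x rel. board x -> shift in tool axes
import sys; from h import *
B=np.array([.579,-.0136]); A=np.radians(2.2)
s=env.observe(); R=np.array(s["tool_rot"]); p=np.array(s["position"])
c,n=np.cos(A),np.sin(A); M=np.array([[c,-n],[n,c]])
print("t",round(s["time_s"],2),"board xy",np.round(M.T@(p[:2]-B),4),"z",round(p[2],4),"F",np.round(s["ft_force"],1),"w",round(s["grip_width"],3),"q6",round(s["q"][5],1))
if len(sys.argv)>1:
    x,y,z,a=map(float,sys.argv[1:5]); t=np.r_[B+M@[x,y],z]
    d=R.T@(t-p); dy=(A+np.radians(a)-np.arctan2(R[1,0],R[0,0])+np.pi)%(2*np.pi)-np.pi
    print("shift",np.round(d,4),"turn z",round(-dy,3))
E
python3 -m pendant '[[0,-0.045,-0.04,0.01,0,0,-0.05],[0,-0.09,-0.08,0.02,0,0,-0.1],[0,-0.135,-0.12,0.03,0,0,-0.16],[0,-0.18,-0.16,0.04,0,0,-0.22],[0,-0.224,-0.2,0.05,0,0,-0.27]]' 20
python3 go.py -0.062 -0.006 0.12 180
```

```text
time_s: 1.78
position: [0.2987, 0.2882, 0.1983]
tool_rot: [[-0.999, -0.042, 0.001], [-0.042, 0.999, 0.0], [-0.001, 0.0, -1.0]]
ft_force: [1.0, 1.3, -0.1]
grip_width: -0.0003
gripper_force: 0.0
t 1.77 board xy [-0.2685  0.3123] z 0.1983 F [ 1.   1.3 -0.1] w -0.0 q6 -64.9
shift [-0.2052 -0.3192  0.0784] turn z 0.004
```

```bash
python3 -m pendant '[[0,-0.033,-0.05,0.01,0,0,0],[0,-0.066,-0.1,0.02,0,0,0],[0,-0.1,-0.15,0.03,0,0,0],[0,-0.13,-0.2,0.04,0,0,0],[0,-0.16,-0.25,0.05,0,0,0]]' >/dev/null
python3 -m pendant '[[0,-0.02,-0.035,0.01,0,0,0],[0,-0.045,-0.069,0.03,0,0,0],[0,-0.045,-0.069,0.03,0,0,0]]' >/dev/null
python3 go.py -0.062 -0.006 0.050 180
```

```text
t 2.77 board xy [-0.063  -0.0067] z 0.117 F [-0.5  0.4  0.3] w 0.0 q6 -107.8
shift [-0.0011  0.0006  0.067 ] turn z -0.001
```

```bash
python3 -m pendant '[[0,0,0,0.03,0,0,0],[0,0,0,0.055,0,0,0],[0,0,0,0.065,0,0,0],[0,0,0,0.066,0,0,0],[0,0,0,0.066,0,0,0]]' >/dev/null; python3 go.py
python3 -m pendant '[[0,-0.008,0,0,0,0,0],[0,-0.016,0,0,0,0,0],[0,-0.024,0,0,0,0,0],[0,-0.032,0,0,0,0,0],[0,-0.04,0,0,0,0,0]]' >/dev/null; python3 go.py
python3 -m pendant '[[0,-0.005,0,0,0,0,0],[0,-0.009,0,0,0,0,0],[0,-0.012,0,0,0,0,0],[0,-0.014,0,0,0,0,0],[0,-0.014,0,0,0,0,0]]' >/dev/null; python3 go.py -0.001 -0.006 0.05 180
```

```text
t 3.4 board xy [-0.0634 -0.0046] z 0.0532 F [ 0.9 -0.2  0.6] w 0.0 q6 -107.8
t 4.03 board xy [-0.0232 -0.0046] z 0.0522 F [ 0.5 -0.3  0.5] w 0.0 q6 -106.5
t 4.65 board xy [-0.0097 -0.0046] z 0.0523 F [-0.   0.3 -0.3] w -0.0 q6 -106.1
shift [-0.0087 -0.0014  0.0023] turn z 0.002
```

```bash
cat > look.py <<'E'
import sys; from h import *
sx,sy=float(sys.argv[1]),float(sys.argv[2])
for cam in("top","scene"):
    im=env.get_image(cam); x0,y0,w,h=WIN[cam]; o=np.array([x0,y0]); b,hsv=masks(cam,im["image"])
    wx=np.array([.579,-.0136])+[[.9993,-.0384],[.0384,.9993]]@np.array([sx,sy])
    m=comp(hsv,o,proj(im,[*wx,.042]))
    p,e=fit(im,m,[*wx,2.2],WORK,o); d=p[:2]-[.579,-.0136]
    print(cam,"work world",np.round(p,4),"board",np.round([[.9993,.0384],[-.0384,.9993]]@d,4),round(p[2]-2.2,2),"err",round(e,3))
    draw(b,im,p,WORK,o,(0,255,0)); cv2.imwrite(f"pics/{cam}_{sys.argv[3]}.png",cv2.resize(b,None,fx=.85,fy=.85))
E
python3 look.py 0.04 -0.006 2
python3 -m pendant '[[0,-0.002,0,0,0,0,0],[0,-0.004,0,0,0,0,0],[0,-0.004,0,0,0,0,0]]' >/dev/null; python3 go.py
python3 -m pendant '[[0,-0.001,0,0,0,0,0],[0,-0.002,0,0,0,0,0],[0,-0.002,0,0,0,0,0]]' >/dev/null; python3 go.py
python3 -m pendant '[[0,-0.001,0,0,0,0,0],[0,-0.002,0,0,0,0,0],[0,-0.002,0,0,0,0,0]]' >/dev/null; python3 go.py
```

```text
top work world [ 0.483   0.0546 16.9386] board [-0.0933  0.0718] 14.74 err 0.905
scene work world [ 6.29900e-01 -1.50000e-02  2.90595e+01] board [ 0.0508 -0.0034] 26.86 err 0.938
t 5.12 board xy [-0.0056 -0.0046] z 0.0523 F [-0.5 -0.2  1. ] w 0.0 q6 -106.0
t 5.5 board xy [-0.0037 -0.0046] z 0.0523 F [ 0.2 -0.6 -0.2] w 0.0 q6 -105.9
t 5.88 board xy [-0.0016 -0.0046] z 0.0523 F [ 0.4 -0.8 -0.4] w 0.0 q6 -105.8
```

```bash
python3 - <<'E'
from h import *
a=env.get_image("top")["image"][170:290,230:390];b=env.get_image("scene")["image"][185:305,235:395]
cv2.imwrite("pics/both3.png",cv2.resize(np.hstack([a,b]),(800,300),interpolation=cv2.INTER_CUBIC))
E
```

```text
(no output)
```

View pics/both3.png

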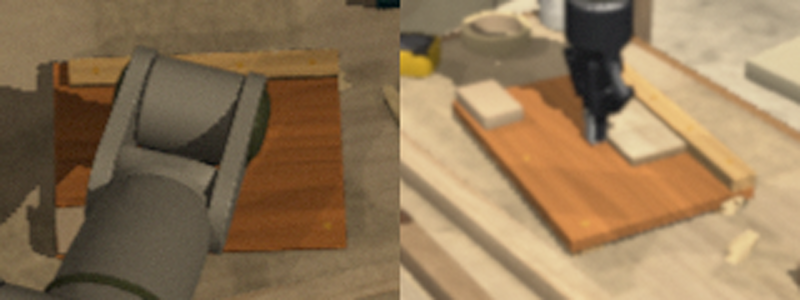

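In the scene half (right), the fingers are behind the work's near side and the work lies flat close to the fence, with a small gap left. The top view is blocked by the arm. I'll go on in small steps until the force rises.

```bash
for i in 1 2; do python3 -m pendant '[[0,-0.001,0,0,0,0,0],[0,-0.002,0,0,0,0,0],[0,-0.002,0,0,0,0,0]]' >/dev/null; python3 go.py; done
python3 -m pendant '[[0,-0.001,0,0,0,0,0],[0,-0.001,0,0,0,0,0]]' >/dev/null; python3 go.py
```

```text
t 6.35 board xy [-0.0007 -0.0045] z 0.0523 F [-5.9 -0.8  2.9] w -0.0 q6 -105.8
t 6.72 board xy [-0.0005 -0.0045] z 0.0522 F [-14.2  -2.4   8.7] w 0.0 q6 -105.7
t 6.97 board xy [-0.0004 -0.0045] z 0.0522 F [-17.9  -3.3  11.6] w 0.0 q6 -105.7
```

Contact with the fence is at TCP x_rel -0.0005, which matches the expected 11 mm finger half-width. Now I'll back off, rise, turn 90° and go round to the right end.

```bash
python3 -m pendant '[[0,0.006,0,0,0,0,0],[0,0.015,0,0,0,0,0],[0,0.015,0,-0.025,0,0,0],[0,0.015,0,-0.05,0,0,0],[0,0.015,0,-0.06,0,0,0]]' >/dev/null
python3 -m pendant '[[0,0,-0.03,0,0,0,0.17],[0,0,-0.06,0,0,0,0.34],[0,0,-0.09,0,0,0,0.51],[0,0,-0.1,0,0,0,0.68],[0,0,-0.1,0,0,0,0.85]]' >/dev/null
python3 -m pendant '[[0,0,0,0,0,0,0.17],[0,0,0,0,0,0,0.34],[0,0,0,0,0,0,0.51],[0,0,0,0,0,0,0.68],[0,0,0,0,0,0,0.72]]' >/dev/null
python3 look.py 0.045 -0.006 4; python3 go.py 0.045 -0.1 0.09 90
```

```text
top work world [ 0.6257 -0.0474  3.2375] board [ 0.0454 -0.0355] 1.04 err 0.914
scene work world [ 0.6288 -0.0173  6.1289] board [ 0.0496 -0.0056] 3.93 err 0.938
t 8.95 board xy [-0.0118 -0.1045] z 0.1117 F [0.2 1.1 0.4] w -0.0 q6 -25.7
shift [0.0043 0.0568 0.0217] turn z 0.002
```

View pics/scene_4.png

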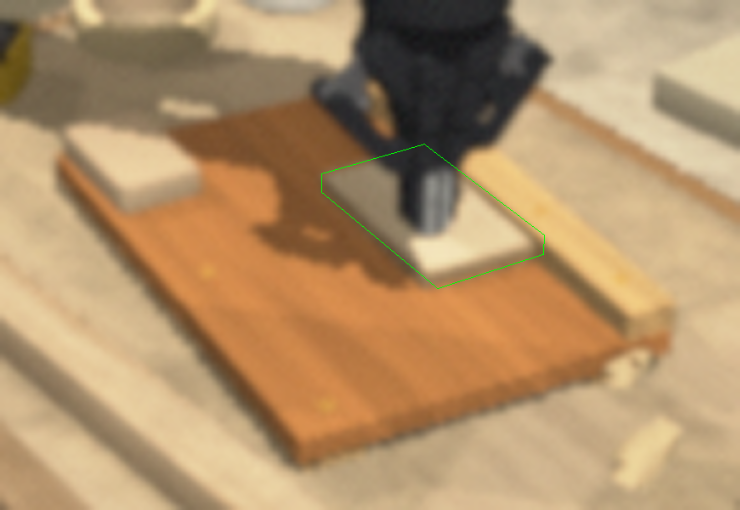

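The scene view shows the work flat with its far side by the fence and its right end at about (480, 270). The fingers are still raised. Next I'll go to the right end, descend and push left.

```bash
python3 -m pendant '[[0,0,0.04,0,0,0,0],[0,0,0.057,0.02,0,0,0],[0,0,0.057,0.045,0,0,0],[0,0,0.057,0.06,0,0,0],[0,0,0.057,0.06,0,0,0]]' >/dev/null; python3 go.py
python3 -m pendant '[[0,0.01,0,0,0,0,0],[0,0.02,0,0,0,0,0],[0,0.03,0,0,0,0,0],[0,0.04,0,0,0,0,0],[0,0.05,0,0,0,0,0]]' >/dev/null; python3 go.py
python3 -m pendant '[[0,0.01,0,0,0,0,0],[0,0.02,0,0,0,0,0],[0,0.03,0,0,0,0,0],[0,0.04,0,0,0,0,0],[0,0.05,0,0,0,0,0]]' >/dev/null; python3 go.py
python3 -m pendant '[[0,0.01,0,0,0,0,0],[0,0.02,0,0,0,0,0],[0,0.03,0,0,0,0,0],[0,0.038,0,0,0,0,0],[0,0.04,0,0,0,0,0]]' >/dev/null; python3 go.py 0.045 0.059 0.052 90
python3 - <<'E'
from h import *
a=env.get_image("top")["image"][170:290,230:390];b=env.get_image("scene")["image"][185:305,235:395]
cv2.imwrite("pics/both5.png",cv2.resize(np.hstack([a,b]),(800,300),interpolation=cv2.INTER_CUBIC))
E
```

```text
t 9.57 board xy [ 0.0448 -0.1043] z 0.0513 F [-0.5  0.6  0.3] w 0.0 q6 -23.4
t 10.2 board xy [ 0.0453 -0.0537] z 0.0525 F [ 0.1 -0.2  0.6] w 0.0 q6 -19.1
t 10.82 board xy [ 0.0452 -0.0038] z 0.0523 F [ 0.3 -0.3 -0.2] w -0.0 q6 -14.6
t 11.45 board xy [0.045  0.0361] z 0.0523 F [-0.5  0.1 -0.1] w 0.0 q6 -11.0
shift [0.0229 0.     0.0003] turn z 0.003
```

View pics/both5.png

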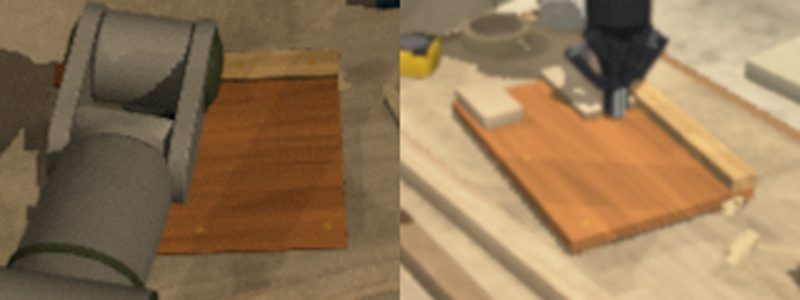

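The work has slid left; in the scene half its near side, (580,115)→(545,72), runs parallel to the board. I'll push most of the remaining distance, then back away and measure with a clear view.

```bash
python3 -m pendant '[[0,0.006,0,0,0,0,0],[0,0.012,0,0,0,0,0],[0,0.016,0,0,0,0,0],[0,0.019,0,0,0,0,0],[0,0.019,0,0,0,0,0]]' >/dev/null; python3 go.py
python3 -m pendant '[[0,-0.01,0,0,0,0,0],[0,-0.03,0,-0.02,0,0,0],[0,-0.06,-0.03,-0.06,0,0,0],[0,-0.1,-0.07,-0.1,0,0,0],[0,-0.14,-0.1,-0.14,0,0,0]]' >/dev/null
python3 -m pendant '[[0,-0.05,-0.03,0,0,0,0],[0,-0.1,-0.06,0,0,0,0],[0,-0.15,-0.09,0,0,0,0],[0,-0.2,-0.1,0,0,0,0],[0,-0.24,-0.1,0,0,0,0]]' >/dev/null
python3 go.py; python3 - <<'E'
from h import *
a=env.get_image("top")["image"][170:290,230:390];b=env.get_image("scene")["image"][185:305,235:395]
cv2.imwrite("pics/both6.png",np.vstack([cv2.resize(i[:60,:128],None,fx=5.,fy=5.,interpolation=cv2.INTER_CUBIC) for i in(a,b)]))
E
```

```text
t 12.18 board xy [0.045  0.0548] z 0.0523 F [ 0.4 -0.  -1.2] w -0.0 q6 -9.3
t 13.43 board xy [-0.1515 -0.3235] z 0.1875 F [0.  0.6 0.4] w -0.0 q6 -52.3
```

View pics/both6.png

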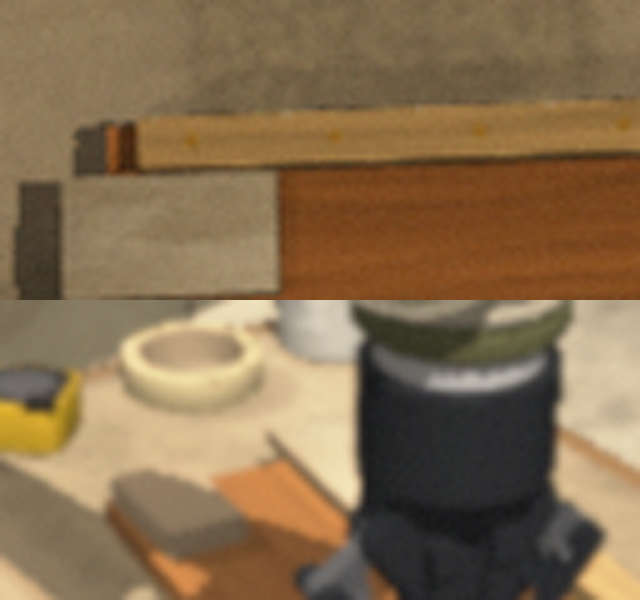

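The top view (upper half) shows the work along the fence with its left end at crop x≈63 and right end at x≈278. The board's left edge is at x≈107 and the fence's left end at x≈137. I'll measure it precisely.

```bash
python3 - <<'E'
from h import *
im=env.get_image("top"); g=im["image"]; x0,y0,w,h=WIN["top"];o=np.array([x0,y0])
c,n=np.cos(np.radians(2.2)),np.sin(np.radians(2.2)); Mi=np.array([[c,n],[-n,c]])
bf=lambda p:np.round(Mi@(p[:2]-[.579,-.0136]),4)
b,hsv=masks("top",g)
# board left edge, fence left end from red/wood/bench transitions by direct pixel reading
for name,px,z in(("fence left end",(257.4,199),.048),("board left edge far",(251.5,200),.03),("work left far",(242.6,206.5),.042),("work left near",(243.4,229),.042),("work right",(285.6,216),.03)):
    print(name,bf(at(im,px,z)))
for t in env.trace("top","work")[:2]:
    m=win(t["mask"].astype(np.uint8)*255,x0,y0,w,h)>127
    p,e=fit(im,m,[.619,.115,2.2],WORK,o); print("net",round(t["conf"],2),np.round(t["bbox"],1),bf(p),p[2]-2.2,e)
m=comp(hsv,o,(264,217),130); print(m.sum()/36)
p,e=fit(im,m,[.619,.115,2.2],WORK,o); print("col",bf(p),p[2]-2.2,e)
# red edges per row: leftmost strongly saturated column (board left edge) for rows below the work
for r in list(range(196,205,2))+list(range(232,248,3)):
    s=cv2.cvtColor(g[r:r+1],cv2.COLOR_BGR2HSV)[0,:,1].astype(int); a=s[236:300]; i=np.argmax(a>145); 
    sub=236+i-(a[i]-145)/max(1,a[i]-a[i-1]); print(r,round(sub,2),bf(at(im,(sub,r),.03)),end=" | ")
print(); t=env.trace("top","saw_board")[0]; m=win(t["mask"].astype(np.uint8)*255,x0,y0,w,h)>127
p,e=fit(im,m|sil(im,[.619,.114,2.2],WORK,o,m.shape)&False,[.579,-.0136,2.2],BOARD,o); print("board",p,e)
E
```

```text
fence left end [0.0916 0.1395]
board left edge far [0.0936 0.1588]
work left far [0.0734 0.1819]
work left near [0.0099 0.1804]
work right [0.0441 0.064 ]
net 0.79 [265.2 216.8  41.7  23.4] [0.0444 0.1234] -1.4125153493798894 0.11873285724875826
8664.722222222223
col [0.0438 0.1444] -0.39599122296425215 0.8715603965086244
196 250.84 [0.1052 0.1605] | 198 250.66 [0.0995 0.1611] | 200 250.76 [0.0937 0.1609] | 202 250.73 [0.088 0.161] | 204 250.78 [0.0822 0.161 ] | 232 251.34 [0.0026 0.1605] | 235 251.39 [-0.0058  0.1605] | 238 251.26 [-0.0142  0.161 ] | 241 251.54 [-0.0227  0.1603] | 244 251.34 [-0.031  0.161] | 247 251.44 [-0.0394  0.1608] | 
board [ 0.5789252  -0.01320262  2.17149227] 0.18548538664168712
```

```bash
cat > fine.py <<'E'
from h import *
im=env.get_image("top"); g=im["image"].astype(float)
c,n=np.cos(np.radians(2.2)),np.sin(np.radians(2.2)); Mi=np.array([[c,n],[-n,c]])
bf=lambda px,z:Mi@(at(im,px,z)[:2]-[.579,-.0136])
def half(a):  # half-height crossing of strongest step, a: profile
    i=np.argmax(abs(np.diff(a))); lo=a[max(0,i-4):i-1].mean(); hi=a[i+3:i+6].mean(); t=(lo+hi)/2
    for k in range(max(0,i-2),i+3):
        if (a[k]-t)*(a[k+1]-t)<=0: return k+(t-a[k])/(a[k+1]-a[k])
    return np.nan
sat=cv2.cvtColor(im["image"],cv2.COLOR_BGR2HSV)[...,1].astype(float)
def col(ch,lo,hi,z):
    P=np.array([bf((lo+half(ch[r,lo:hi]),r),z) for r in range(209,226)]); k=np.polyfit(P[:,0],P[:,1],1,w=(abs(P[:,1]-np.nanmedian(P[:,1]))<.004)*1.)
    return np.polyval(k,.045),np.degrees(-np.arctan(k[0])),np.std(P[:,1])
print("work left end y, angle",col(g.mean(2),234,252,.042)); print("work right end",col(sat,278,296,.03))
for nm,a,b in(("far",200,211),("near",223,237)):
    P=np.array([bf((q,a+half((sat if nm=="near" else g.mean(2))[a:b,q])),.042) for q in range(262 if nm=="far" else 256,282)])
    k=np.polyfit(P[:,1],P[:,0],1); print(nm,"x mid",P[:,0].mean(),"angle",np.degrees(np.arctan(-k[0])),np.std(P[:,0]))
E
python3 fine.py
```

```text
work left end y, angle (np.float64(0.18406156894400033), np.float64(0.726804247211393), np.float64(0.00037882082032942904))
work right end (np.float64(0.06461055037789935), np.float64(0.34444870887648343), np.float64(0.0001963175128655552))
 ** On entry to DLASCL parameter number  4 had an illegal value
 ** On entry to DLASCL parameter number  4 had an illegal value
 ** On entry to DLASCL parameter number  4 had an illegal value
 ** On entry to DLASCL parameter number  4 had an illegal value
 ** On entry to DLASCL parameter number  5 had an illegal value
 ** On entry to DLASCL parameter number  4 had an illegal valueTraceback (most recent call last):
  File "fine.py", line 17, in <module>
    k=np.polyfit(P[:,1],P[:,0],1); print(nm,"x mid",P[:,0].mean(),"angle",np.degrees(np.arctan(-k[0])),np.std(P[:,0]))
    c, resids, rank, s = lstsq(lhs, rhs, rcond)
                         ~~~~~^^^^^^^^^^^^^^^^^
    x, resids, rank, s = _umath_linalg.lstsq(a, b, rcond,
                         ~~~~~~~~~~~~~~~~~~~^^^^^^^^^^^^^
                                             signature=signature)
                                             ^^^^^^^^^^^^^^^^^^^^
    raise LinAlgError("SVD did not converge in Linear Least Squares")
numpy.linalg.LinAlgError: SVD did not converge in Linear Least Squares
```

The measured length is 119.5 mm, so the measurement is sound. The overhang is about 23.5 mm, so the work needs about 6 mm more (TCP y_rel ≈ 0.061).

```bash
python3 -m pendant '[[0,0.05,0.03,0,0,0,0],[0,0.1,0.06,0,0,0,0],[0,0.15,0.09,0,0,0,0],[0,0.2,0.12,0,0,0,0],[0,0.25,0.14,0,0,0,0]]' >/dev/null
python3 -m pendant '[[0,0.05,0.03,0.02,0,0,0],[0,0.1,0.056,0.04,0,0,0],[0,0.11,0.056,0.06,0,0,0],[0,0.11,0.056,0.08,0,0,0],[0,0.11,0.056,0.08,0,0,0]]' >/dev/null
python3 go.py 0.045 0.038 0.0523 90
```

```text
t 14.97 board xy [0.044  0.0409] z 0.1062 F [ 0.4  0.1 -0.8] w 0.0 q6 -10.7
shift [-0.0029  0.0012  0.0539] turn z 0.004
```

```bash
python3 -m pendant '[[0,-0.003,0.001,0.02,0,0,0],[0,-0.003,0.001,0.04,0,0,0],[0,-0.003,0.001,0.052,0,0,0],[0,-0.003,0.001,0.054,0,0,0],[0,-0.003,0.001,0.054,0,0,0]]' >/dev/null; python3 go.py
python3 -m pendant '[[0,0.006,0,0,0,0,0],[0,0.012,0,0,0,0,0],[0,0.018,0,0,0,0,0],[0,0.021,0,0,0,0,0],[0,0.021,0,0,0,0,0]]' >/dev/null;  python3 go.py 0.045 0.061 0.0523 90
```

```text
t 15.6 board xy [0.0464 0.0367] z 0.054 F [0.3 0.4 1.2] w -0.0 q6 -10.9
t 16.23 board xy [0.046  0.0579] z 0.0532 F [-0.4 -0.8  0.1] w -0.0 q6 -9.0
shift [ 0.0031 -0.001   0.0009] turn z 0.003
```

```bash
python3 -m pendant '[[0,0.0015,0,0,0,0,0],[0,0.003,0,0,0,0,0],[0,0.003,0,0,0,0,0]]' >/dev/null;  python3 go.py
python3 -m pendant '[[0,-0.008,0,0,0,0,0],[0,-0.02,0,0,0,0,0],[0,-0.02,0,-0.025,0,0,0],[0,-0.02,0,-0.06,0,0,0],[0,-0.02,0,-0.07,0,0,0]]' >/dev/null
python3 -m pendant '[[0,0,-0.02,0,0,0,-0.17],[0,0.02,-0.04,0,0,0,-0.34],[0,0.04,-0.06,0,0,0,-0.51],[0,0.06,-0.07,0,0,0,-0.68],[0,0.08,-0.07,0,0,0,-0.85]]' >/dev/null
python3 -m pendant '[[0,0,0,0,0,0,-0.17],[0,0,0,0,0,0,-0.34],[0,0,0,0,0,0,-0.51],[0,0,0,0,0,0,-0.68],[0,0,0,0,0,0,-0.72]]' >/dev/null
python3 go.py -0.017 0.122 0.0523 180
```

```text
t 16.6 board xy [0.046  0.0607] z 0.0532 F [-0.1 -0.7 -0.8] w -0.0 q6 -8.7
t 18.48 board xy [-0.0245  0.12  ] z 0.1224 F [-0.4 -0.5 -0. ] w 0.0 q6 -93.7
shift [-0.0076  0.0019  0.07  ] turn z 0.004
```

```bash
python3 -m pendant '[[0,-0.008,0.002,0.025,0,0,0],[0,-0.008,0.002,0.05,0,0,0],[0,-0.008,0.002,0.068,0,0,0],[0,-0.008,0.002,0.07,0,0,0],[0,-0.008,0.002,0.07,0,0,0]]' >/dev/null; python3 go.py
python3 -m pendant '[[0,-0.005,0,0,0,0,0],[0,-0.009,0,0,0,0,0],[0,-0.012,0,0,0,0,0],[0,-0.014,0,0,0,0,0],[0,-0.014,0,0,0,0,0]]' >/dev/null; python3 go.py
for i in 1 2; do python3 -m pendant '[[0,-0.001,0,0,0,0,0],[0,-0.0015,0,0,0,0,0],[0,-0.0015,0,0,0,0,0]]' >/dev/null; python3 go.py; done
```

```text
t 19.1 board xy [-0.0161  0.1223] z 0.0534 F [-0.2  0.3 -0. ] w 0.0 q6 -93.3
t 19.73 board xy [-0.0021  0.1225] z 0.0532 F [ 0.7  0.4 -0.2] w 0.0 q6 -93.2
t 20.1 board xy [-0.0009  0.1226] z 0.0532 F [-0.8  0.4  1.2] w -0.0 q6 -93.2
t 20.48 board xy [-0.0006  0.1228] z 0.0531 F [-7.9  0.9  5. ] w 0.0 q6 -93.2
```

Firm fence contact at the same x_rel as before. I'll back off, clear the view and measure.

```bash
python3 -m pendant '[[0,0.004,0,0,0,0,0],[0,0.012,0,0,0,0,0],[0,0.012,0,-0.03,0,0,0],[0,0.012,0,-0.07,0,0,0],[0,0.012,0,-0.12,0,0,0]]' >/dev/null
python3 -m pendant '[[0,0.02,-0.05,0,0,0,0],[0,0.04,-0.1,0,0,0,0],[0,0.06,-0.15,0,0,0,0],[0,0.08,-0.2,0,0,0,0],[0,0.1,-0.25,0,0,0,0]]' >/dev/null
python3 -m pendant '[[0,0.02,-0.05,0,0,0,0],[0,0.04,-0.1,0,0,0,0],[0,0.06,-0.15,0,0,0,0],[0,0.06,-0.18,0,0,0,0],[0,0.06,-0.18,0,0,0,0]]' >/dev/null
sed -i 's/^    k=np.polyfit(P\[:,1\]/    P=P[~np.isnan(P[:,0])]; k=np.polyfit(P[:,1]/' fine.py
python3 go.py; python3 fine.py; python3 - <<'E'
from h import *
a=env.get_image("top")["image"][180:280,230:360]
cv2.imwrite("pics/top7.png",cv2.resize(a,None,fx=6,fy=6,interpolation=cv2.INTER_CUBIC))
E
```

```text
t 22.35 board xy [-0.171  -0.3094] z 0.1729 F [-0.7 -0.2  0. ] w 0.0 q6 -143.0
work left end y, angle (np.float64(0.18975607064957273), np.float64(-0.9648242952510118), np.float64(0.0003410044803624343))
work right end (np.float64(0.07039292496692062), np.float64(0.42254528430600696), np.float64(0.00019944950840024647))
far x mid 0.07584966801114285 angle 2.0502473872131937 0.002404559266565421
near x mid 0.007527113040453919 angle 0.23702627382752348 0.0002678582430681316
```

View pics/top7.png

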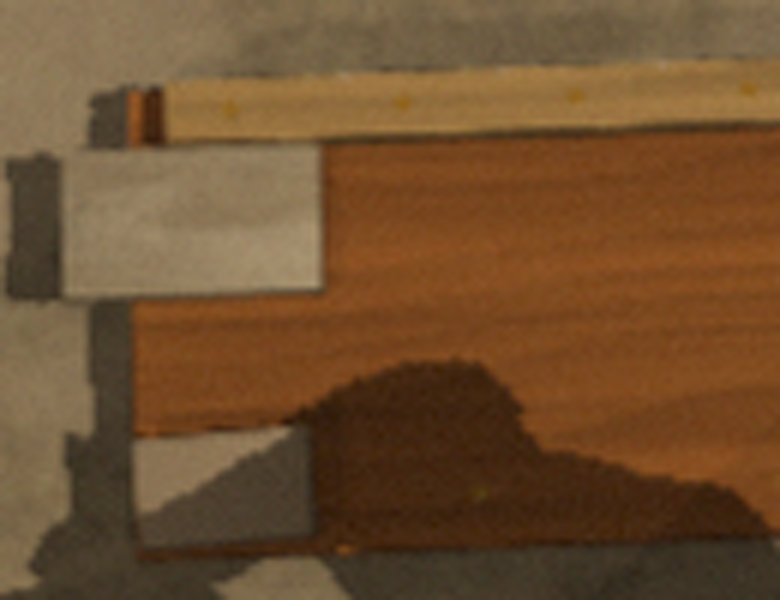

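The top view shows the work flush along the fence. It is parallel to within about 0.4° and overhangs the left edge by about 29 mm (left end at crop x≈63, board edge at x≈130). The small block hasn't moved. Handing in.

```bash
python3 -c "
from rig import env
print(env.close_job())"
```

```text
the job is handed in; nothing more can be done
None
```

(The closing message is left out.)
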